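# Clamp a leather hat patch under the cam strap

### The arm

A 6-joint arm with a two-finger parallel gripper is mounted at the origin on a cart in front of the work surface, level with it; the furniture and walls round the work are solid. World frame = base frame: x ahead of the robot, y to its left, z up, the work surface at z = 0. Lengths are in m, angles in rad, forces in N, time in s.
With the tool pointing down it reaches from about 0.25 to 0.725 m from the base axis. Payload 4 kg.
Tool frame: the origin (TCP) lies at the very end of the fingers, on their centre line; the grasp point (between the pads) lies 19 mm behind it; z points along the fingers, y is the line along which they close (so a half turn about z gives the same grasp; the last joint's range is limited). The gripper opens to 85 mm and grips with 20 to 120 N. Pads are 22 mm wide; open, the fingers measure 114 mm over their backs; the gripper's body (76 mm by 85 mm) begins 54 mm behind the grasp point. The pads swing forward as they close: fully open they stand 13 mm farther back than shut.
Start: joints at [-1.207, 0.241, 0.005, 1.335, 0, 1.571], TCP at [0.178, -0.467, 0.231] pointing down, gripper open.
Joint ranges: [-2.72, 2.72], [-1.05, 1.87], [-1.09, 1.28], [-1.99, 2.15], [-1.42, 1.44], [-3.14, 3.14]. Speed limits (rad/s): [2.79, 2.79, 3.14, 3.14, 3.14, 3.14].

### API

Orientations are given as a unit quaternion [x, y, z, w].
In Python, from workcell import bot, vision, workorder, boxes_of gives the robot as it stands.
- The arm moves only by the tool send_rows, never from a script. Its argument "motion" is text: rows parted by semicolons, each of 5 numbers parted by spaces: the closure, from -1 (fully open) to 1 (shut), so that 0 is half open, then the shift along the tool's x, y, z in cm, then the turn about the tool's z in rad. In form: claw x y z twist; .... A call has 1 to 5 rows; each row is the pose to reach, as a shift and turn from the pose commanded when the call began, along the tool's axes at that moment; what a row does not reach only later rows make up. A row lasts 1/10 s, in which the tool goes at most 50 mm and 8.59 degrees, less where a joint would pass 70% of its speed; a pose out of reach is approached as far as the arm can. A call with a gripper value outside its range is refused whole. The fingers move at their own pace and stop on an object; the grip force is fixed at half the most. Time passes only in rows, so rows that repeat a pose let the fingers close. It gives the time, the measured TCP pose, the force, the opening and the grip force at its end, in the units of the state.
- bot.get_obs(): the state, without advancing time (a new reading comes with each control period).
- vision.camera(name): name is "scene" or "top"; returns the picture (384x512x3 uint8, red, green, blue); there is no depth.
- vision.camera_model(name): a dict with "fov_y" (degrees; the focal length in pixels is half the picture's height over the tangent of half this angle, whatever the lens; pixels are square), "cx", "cy" (the principal point, pixels), "k1" (the pictures are not rectified: a ray, as slopes to the right and down, at radius r is drawn at 1 + k1 r^2 times it, then the intrinsics apply), "world_from_camera" (4x4, takes a point from camera to world coordinates). Camera axes: x right, y down, z forward; pixel columns grow to the right and rows downward; lengths in m; the calibration is good to about 2 mm. A picture is of the moment at which its call begins. camera_model takes no time and is no camera call.
- workorder.job_done(): hands the job in; it is judged then, once.
Trained networks look in the newest picture that a camera, given by its name, has taken for a name from the list of things; names that differ only in an ending like _2 or _b are one class to them, and where a whole thing is asked for, a point or a joint stands for the part that bears it (a point fixed in the world has none). Each returns a list of dicts, best first, with "conf" (0 to 1); they miss things now and then, are a little off and sometimes report something else, mostly with a low value. They report only what shows in the picture. A call takes as long as a camera call. They do not tell look-alikes from the thing itself.
- boxes_of(camera, target): "rect" ([centre column, centre row, width, height] in pixels, round what is visible of it).
The state is a dict: "clock": time; "joint_pos": joint angles; "joint_vel": joint speeds; "tau": joint torques, N m; "eef_pos": TCP position; "tool_rot": TCP orientation; "ft_force": force on the tool from outside, world axes, zero at the start; "ft_torque": the same for the moment, N m; "grip_width": finger opening in m; "grasp_force": force on a finger pad.
Only numpy, scipy, OpenCV 4.12 (cv2) and the standard library are available. Lean on these libraries where they do the work, as an engineer would, in place of code of your own. Each camera call takes 0.05 s, during which the arm holds its last target. There are 200 camera calls.

### The job

The leather patch lies ready in the nest of the little clamp board. With the back of a finger, swing the metal strap over the patch until it is fully home against its stop, and only then push the red cam lever all the way down with a fingertip so that the patch is clamped; then move clear. Do not pick anything up: leave the patch lying in its nest and do not disturb the loose things around the board.

Things in the scene. Friction and masses are not known exactly. Their poses are not given: they have to be found in the camera images.
- patch_clamp: plywood board 230 x 110 x 15 mm, fixed to the table, carrying a swinging aluminium strap with a red cam lever. Origin on the table, 10 mm nearer the pivot than the board's centre; x along the board from the pivot end to the outer end, z up. Board covers x -105 to +125 mm, y -55 to +55 mm. Pivot at x -60, y 0; nest centre at x +30, y 0. A steel stop pin (8 mm thick, top 46 mm over the table) stands at x -22, y -16 mm on the home side of the strap. Nest fences are 5 mm high.
- strap_pivot (a point): point on the strap's upright pivot axis, at half the strap's thickness (39 mm over the table)
- strap (a joint): angle of the strap about the pivot, rad. 0 = home over the patch against the stop (strap along the board's +x); positive = swung away toward the board's +y, up to 1.7. Starts between 1.0 and 1.5. Stiff hinge (0.12 N m): stays where it is left. The strap is a bar 24 mm wide, 10 mm thick (34 to 44 mm over the table), reaching 164 mm from the pivot, with a round end.
- strap_end (a point): point in the middle of the strap (width and thickness), 140 mm from the pivot, on the free stretch beyond the lever where its side can be pushed; moves with the strap
- lever (a joint): angle of the red cam lever, rad. 0 = fully up, leaning 55 degrees (0.96 rad) above level; 0.96 = fully down, level along the strap. Starts between 0 and 0.2. Friction (about 0.08 N m) holds it where it is left; about 2 to 3 N at the pad pushes it down.
- cam_axis (a point): point on the lever's level hinge axis, on the strap's centre line, 90 mm from the pivot, 56 mm over the table; the axis runs across the strap. The lever points from here back toward the strap's pivot and upward, and goes down toward the pivot; moves with the strap
- lever_pad (a point): point on the upper face of the lever's red grip, 58 mm from the cam axis (grip 20 mm wide, 10 mm thick, from 28 to 74 mm from the axis); when the lever is down the face is 61 mm over the table. Moves with the lever
- nest (a point): centre of the nest floor, 15 mm over the table; nest inside 38 x 66 mm
- pressure_foot: black round rubber foot, 20 mm across, under the strap 90 mm from the pivot. With the lever up it clears the patch by 4 mm; the lever lowers it 6 mm and a spring presses it on the patch. Origin moves with the strap, in the strap's mid plane
- patch: dark brown leather patch on cork, 34 x 62 x 9 mm, loose in the nest with its long side across the strap's home direction. Origin at the centre of its underside, z up
- sanding_block: cork sanding block 45 x 70 x 25 mm, loose near the board; leave alone. Origin at the centre of its underside
- spare_patch: second brown leather patch, marked with a burnt mountain picture, 34 x 62 x 9 mm, lying on the table beside the board; leave alone. Origin at the centre of its underside
- matchbox: red matchbox 36 x 53 x 16 mm, off the outer end of the board; leave alone. Origin at the centre of its underside
- black_spool: upright wooden spool of black thread close to the pivot end of the board (not the two spools far back), 29 mm across, 42 mm high; leave alone. Origin at the centre of its underside
Things that resemble listed ones, but are neither listed nor needed, are in the scene too. What is shaped like the patch but turquoise is not meant.

How it is judged:
On the way, in this order (a step that is already met when the one before it is completed fails the run):
1. the strap is swung home over the patch with the lever still up (value of joint strap below 0.06 rad and value of joint lever below 0.45 rad), for 0.2 s.
2. the lever is pushed fully down and the foot clamps the patch (value of joint strap below 0.06 rad and value of joint lever above 0.88 rad and contact force between pressure_foot and patch above 2 N), for 0.2 s.
At the end, for the whole second after the job is handed in: strap home (joint below 0.06 rad), lever down (joint above 0.88 rad), foot presses the patch with more than 2 N, patch at rest flat in its nest (within 6 mm of its centre), each loose thing around within 20 mm of where it stood (all of step 2 and horizontal distance between patch and nest below 0.006 m and angle between patch's own z axis and vertical below 0.08 rad and distance of each of sanding_block, spare_patch, matchbox, black_spool from where it was at the start of the episode below 0.02 m and linear speed of patch below 0.02 m/s); the robot touches nothing.
It fails at once if the lever was pushed down before the strap was over the patch (value of joint lever above 0.6 rad and value of joint strap above 0.15 rad).
It fails at once if the patch was lifted or pushed out of its nest (z of patch in the frame of patch_clamp above 0.022 m or distance of patch from where it was at the start of the episode above 0.01 m).
It fails at once if a loose thing beside the board was disturbed or lifted (distance of any of sanding_block, spare_patch, matchbox, black_spool from where it was at the start of the episode above 0.03 m or height (world z) of any of sanding_block, spare_patch, matchbox, black_spool above 0.015 m).
It also fails if it takes over 50 s, if anything falls off the work surface, if the arm or the gripper's body presses on something with over 40 N, if the wrist force passes 120 N, or if a joint passes its speed limit or range.

## Working session

There is one attempt and no reset: what is moved stays moved. The work goes in short steps, Python scripts to look and compute and a tool call to move; the robot and the scene stay as the last step left them, time stands still between calls to the robot, and variables do not carry over. Pictures are saved under pics/ and viewed, at most 10 in all, crops included, and the job is handed in when it is done.

Besides the shell and the picture viewer there is one more tool, called after ">>>" as name(argument=value, ...) on one line, values as JSON. send_rows: Moves the arm, as the interface text tells. Its arguments: {"type":"object","properties":{"motion":{"type":"string"}},"required":["motion"]}

```bash
mkdir -p pics
cat > h.py <<'E'
import numpy as np, cv2
from workcell import bot, vision, workorder, boxes_of
def model(n):
    m=vision.camera_model(n); f=192/np.tan(np.radians(m['fov_y'])/2)
    return m,f,np.array(m['world_from_camera'])
def proj(n,P):
    m,f,T=model(n); P=np.atleast_2d(P); c=(P-T[:3,3])@T[:3,:3]
    s=c[:,:2]/c[:,2:]; s=s*(1+m['k1']*(s**2).sum(1,keepdims=True))
    return s*f+[m['cx'],m['cy']]
def ray(n,px):
    m,f,T=model(n); d=(np.array(px,float)-[m['cx'],m['cy']])/f; s=d.copy()
    for _ in range(30): s=d/(1+m['k1']*(s@s))
    return T[:3,3],T[:3,:3]@np.r_[s,1]
def at(n,px,z):
    o,d=ray(n,px); return o+d*(z-o[2])/d[2]
E
python3 - <<'E'
from h import *
for n in ('scene','top'):
    im=vision.camera(n); cv2.imwrite(f'pics/{n}0.png',cv2.resize(im[...,::-1],(800,600),interpolation=cv2.INTER_CUBIC))
    np.save(n,im)
    print(n,model(n)[2].round(2).tolist())
    for t in ('patch_clamp','strap','lever','patch','pressure_foot','black_spool','matchbox','sanding_block','spare_patch'):
        print(t,[(np.round(b['rect']).tolist(),round(b['conf'],2)) for b in boxes_of(n,t)[:3]])
o=bot.get_obs(); print(o['clock'],o['eef_pos'],o['tool_rot'],o['grip_width'])
E
```

```text
scene [[-0.79, -0.44, 0.43, 0.17], [-0.62, 0.55, -0.56, 0.51], [0.01, -0.71, -0.7, 0.75], [0.0, 0.0, 0.0, 1.0]]
patch_clamp [([252.0, 243.0, 92.0, 46.0], 0.16)]
strap [([252.0, 238.0, 87.0, 52.0], 0.6)]
lever [([258.0, 230.0, 36.0, 36.0], 0.65), ([329.0, 214.0, 37.0, 29.0], 0.16)]
patch [([268.0, 213.0, 34.0, 20.0], 0.84), ([188.0, 194.0, 27.0, 14.0], 0.84), ([169.0, 245.0, 30.0, 15.0], 0.61)]
pressure_foot [([296.0, 186.0, 25.0, 22.0], 0.5), ([259.0, 228.0, 39.0, 32.0], 0.36)]
black_spool [([350.0, 260.0, 16.0, 23.0], 0.69), ([260.0, 230.0, 40.0, 33.0], 0.19)]
matchbox [([242.0, 169.0, 25.0, 24.0], 0.85), ([254.0, 241.0, 95.0, 50.0], 0.25)]
sanding_block [([330.0, 212.0, 42.0, 31.0], 0.68)]
spare_patch []
top [[0.03, -1.0, 0.05, 0.55], [-1.0, -0.03, 0.03, -0.03], [-0.02, -0.05, -1.0, 0.93], [0.0, 0.0, 0.0, 1.0]]
patch_clamp [([245.0, 210.0, 104.0, 104.0], 0.95)]
strap [([222.0, 218.0, 66.0, 44.0], 0.91)]
lever [([225.0, 221.0, 23.0, 22.0], 0.5), ([311.0, 204.0, 18.0, 18.0], 0.38)]
patch [([245.0, 128.0, 19.0, 25.0], 0.86), ([267.0, 200.0, 26.0, 20.0], 0.61), ([195.0, 154.0, 24.0, 28.0], 0.56)]
pressure_foot [([225.0, 218.0, 26.0, 22.0], 0.48)]
black_spool [([224.0, 219.0, 62.0, 40.0], 0.71), ([263.0, 287.0, 15.0, 16.0], 0.5)]
matchbox [([298.0, 149.0, 26.0, 16.0], 0.73), ([265.0, 201.0, 24.0, 18.0], 0.44)]
sanding_block [([301.0, 244.0, 31.0, 20.0], 0.6)]
spare_patch [([311.0, 203.0, 23.0, 14.0], 0.72)]
1.0 [ 0.17792573 -0.46728787  0.23133612] [9.83500230e-01 1.80906872e-01 1.55219301e-05 2.18452308e-05] 0.08534221970944139
```

Run:
```python
from h import *
t=np.load('top.npy')[110:310,160:360]; s=np.load('scene.npy')[150:290,150:380]
cv2.imwrite('pics/topc.png',cv2.resize(t[...,::-1],(600,600),interpolation=cv2.INTER_CUBIC))
cv2.imwrite('pics/scenec.png',cv2.resize(s[...,::-1],(782,476),interpolation=cv2.INTER_CUBIC))
```

```text
(no output)
```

View pics/topc.png

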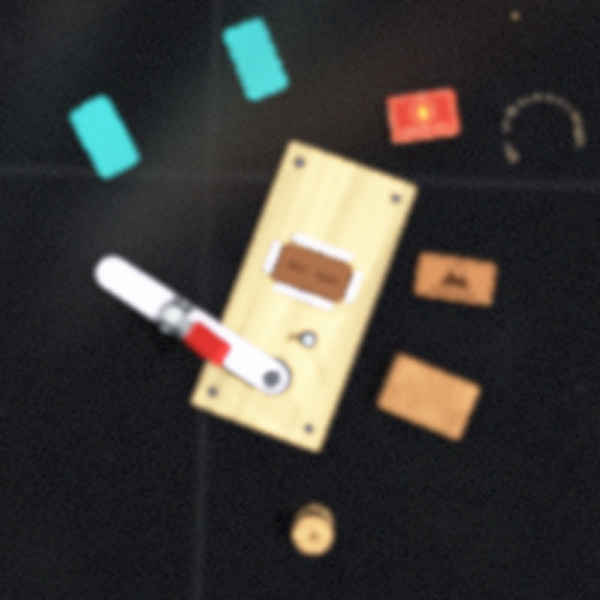

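View pics/scenec.png

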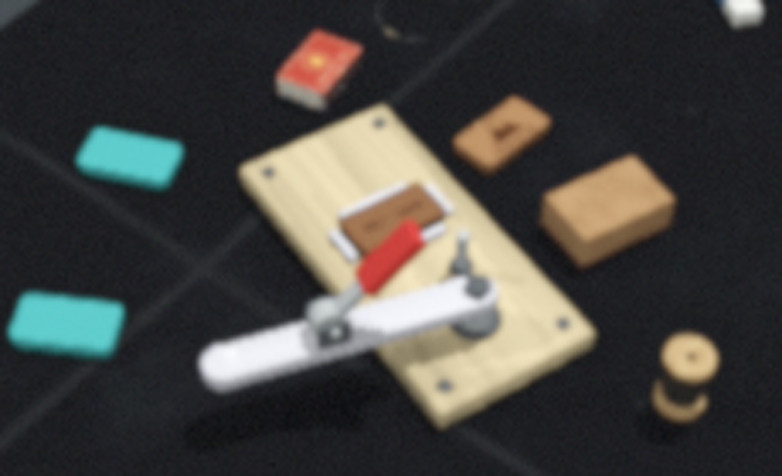

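The crop of the top view (3x, offset 160,110) shows the board with corners (292,141), (415,185), (320,450), (192,402). The pivot is at (272,378), the strap end at (108,270) and the red lever at (208,343). The stop pin is at (308,340) and the brown patch in the nest at (312,272). The two turquoise patches at (255,58) and (103,137) are not meant, and the one at (455,278) with the mountain is the spare. The only patch in the fences is the brown one. It also shows the matchbox at (424,115), sanding block at (430,395) and spool at (313,530).

```bash
cat >> h.py <<'E'
def pose(c,z,n='top'):
    return np.array([at(n,(np.array(p)+.5)/3-.5+[160,110],z)[:2] for p in c])
E
python3 - <<'E'
from h import *
from scipy.optimize import least_squares
L=np.array([[.125,.055],[.125,-.055],[-.105,-.055],[-.105,.055]])
W=pose([(292,141),(415,185),(320,450),(192,402)],.015)
def tf(p,L): c,s=np.cos(p[2]),np.sin(p[2]); return L@np.array([[c,s],[-s,c]])+p[:2]
r=least_squares(lambda p:(tf(p,L)-W).ravel(),[.5,0,-.3]); p=r.x
print('board',p.round(4),'res',(r.fun*1000).round(1))
np.save('board',p)
print('pivot pred',tf(p,np.array([[-.06,0]])),'seen',pose([(272,378)],.046))
print('pin pred',tf(p,np.array([[-.022,-.016]])),'seen',pose([(308,340)],.046))
print('nest pred',tf(p,np.array([[.03,0]])),'seen',pose([(312,272)],.024))
pv=tf(p,np.array([[-.06,0]]))[0]
tip=pose([(97,262),(108,270)],.044); print('tip',tip,np.linalg.norm(tip-pv,axis=1))
a=np.arctan2(*(tip[1]-pv)[::-1])-p[2]; print('strap',a,'dirs',np.degrees([a,p[2]]))
print('tip track', [(round(q,2),tf(p,np.array([[-.06+.14*np.cos(q),.14*np.sin(q)]]))[0].round(3).tolist()) for q in np.arange(0,1.5,.2)])
for c in [(103,137),(255,58),(424,115),(455,278),(430,395),(313,530)]: print(c,pose([c],.01)[0].round(3))
for n in ('scene',): print(proj(n,[[*pv,.044],[*tip[0],.044]]), 'scene crop scale 3.4 off 150,150')
E
```

```text
board [ 0.5484 -0.0143 -0.3266] res [ 1.4  1.1 -0.2 -1.3 -0.5  0.6 -0.7 -0.4]
pivot pred [[0.49162231 0.00490643]] seen [[0.49093463 0.00585613]]
pin pred [[ 0.52247944 -0.02244019]] seen [[ 0.52152983 -0.02161098]]
nest pred [[ 0.57686379 -0.02397072]] seen [[ 0.57564518 -0.02301462]]
tip [[0.57837953 0.14786668]
 [0.57226401 0.13884777]] [0.16722574 0.15634374]
strap 1.3554925943833118 dirs [ 77.66400482 -18.71477417]
tip track [(np.float64(0.0), [0.624, -0.04]), (np.float64(0.2), [0.631, -0.013]), (np.float64(0.4), [0.631, 0.015]), (np.float64(0.6), [0.626, 0.043]), (np.float64(0.8), [0.616, 0.069]), (np.float64(1.0), [0.601, 0.092]), (np.float64(1.2), [0.582, 0.112]), (np.float64(1.4), [0.558, 0.128])]
(103, 137) [0.683 0.154]
(255, 58) [0.752 0.029]
(424, 115) [ 0.708 -0.112]
(455, 278) [ 0.574 -0.14 ]
(430, 395) [ 0.478 -0.122]
(313, 530) [ 0.367 -0.029]
[[289.99744594 233.49506515]
 [207.59506159 257.12516023]] scene crop scale 3.4 off 150,150
```

>>> send_rows(motion="1 3.7 -3.0 0 0; 1 7.4 -6.0 0 0; 1 11.1 -9.0 0 0; 1 14.8 -12 0 0; 1 18.5 -15 0 0")

```text
clock: 1.5
eef_pos: [0.298, -0.2597, 0.2315]
tool_rot: [0.984, 0.18, 0.0, 0.0]
ft_force: [0.9, -0.4, -0.1]
grip_width: 0.0119
grasp_force: 0.0
```

>>> send_rows(motion="1 3.7 -3.0 0 0; 1 7.4 -6.0 0 0; 1 11.1 -9.0 0 0; 1 14.8 -12 0 0; 1 18.5 -15 0 0")

```text
clock: 2.0
eef_pos: [0.4177, -0.0534, 0.2317]
tool_rot: [0.983, 0.181, 0.001, 0.0]
ft_force: [1.0, -0.5, 0.2]
grip_width: -0.0
grasp_force: 0.0
```

```bash
cat >> h.py <<'E'
from scipy.spatial.transform import Rotation as R
P0=np.load('board.npy'); PV=P0[:2]+.06*np.array([-np.cos(P0[2]),-np.sin(P0[2])])
def u(a): return np.array([np.cos(a),np.sin(a)])
def contact(q,s=.145,z=.027,gap=0,psi=None):
    """TCP for the back of the shut fingers on the strap side; psi = world angle of tool y"""
    phi=P0[2]+q; n=u(phi-np.pi/2); d=abs(psi-(phi-np.pi/2))
    h=.012+.0145*np.cos(d)+.011*np.sin(d)+gap
    return np.r_[PV+s*u(phi)-h*n,z]
def rel(target,psi):
    o=bot.get_obs(); M=R.from_quat(o['tool_rot']).as_matrix()
    y=np.arctan2(M[1,1],M[0,1])
    return (M.T@(target-o['eef_pos'])*100).round(1), round(y-psi,2), y
E
python3 - <<'E'
from h import *
o=bot.get_obs(); print(o['clock'],o['eef_pos'],o['joint_pos'].round(2) if hasattr(o['joint_pos'],'round') else o['joint_pos'],o['grip_width'])
psi=np.radians(-40); print(contact(1.355,gap=.012,psi=psi), rel(contact(1.355,gap=.012,z=.2,psi=psi),psi))
E
```

```text
2.0 [ 0.41771851 -0.05338648  0.2316742 ] [-0.13  0.08 -0.18  1.3  -0.    2.65] -3.674407257626682e-05
[0.53218983 0.14975707 0.027     ] (array([ 17.9, -14.9,   3.2]), np.float64(-0.51), np.float64(-1.2067994945723446))
```

>>> send_rows(motion="1 3.6 -3.0 0.5 -0.1; 1 7.2 -6.0 1 -0.2; 1 10.8 -9.0 2 -0.3; 1 14.4 -12 3 -0.4; 1 17.9 -14.9 3.2 -0.51")

```text
clock: 2.5
eef_pos: [0.5312, 0.1495, 0.198]
tool_rot: [0.905, 0.425, -0.001, -0.0]
ft_force: [1.3, -0.2, 0.6]
grip_width: 0.0002
grasp_force: 0.0
```

>>> send_rows(motion="1 0 0 0 0; 1 0 0 4 0; 1 0 0 8 0; 1 0 0 11 0; 1 0 0 11 0")

```text
clock: 3.0
eef_pos: [0.5271, 0.146, 0.085]
tool_rot: [0.906, 0.423, -0.005, -0.001]
ft_force: [-0.5, -0.3, -1.0]
grip_width: -0.0
grasp_force: 0.0
```

Run:
```python
from h import *
o=bot.get_obs(); print(o['clock'],o['eef_pos'],o['joint_pos'])
psi=np.radians(-40); print(rel(contact(1.355,gap=.012,psi=psi),psi))
a=vision.camera('top')[150:270,170:290]; b=vision.camera('scene')[170:290,160:360]
a=cv2.resize(a,(400,400),interpolation=cv2.INTER_CUBIC);b=cv2.resize(b,(400,240),interpolation=cv2.INTER_CUBIC)
c=np.zeros((400,800,3),np.uint8);c[:,:400]=a;c[:240,400:]=b
cv2.imwrite('pics/pre.png',c[...,::-1])
```

```text
3.0 [0.52708601 0.14600122 0.08496335] [ 2.70352684e-01  4.44783002e-01 -1.00493095e-01  1.03565618e+00
 -2.35835923e-04  2.53921457e+00]
(array([0.7, 0.2, 5.8]), np.float64(0.0), np.float64(-0.6980879017048112))
```

View pics/pre.png

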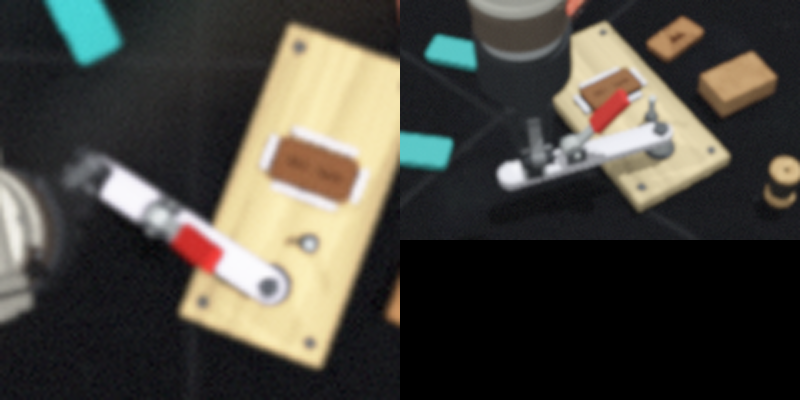

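Run:
```python
from h import *
o=bot.get_obs(); e=np.array(o['eef_pos'])
print((proj('top',e)-[170,150])*400/120,(proj('top',e+[0,0,.06])-[170,150])*400/120,(proj('scene',e)-[160,170])*2+[400,0],(proj('scene',e+[0,0,.06])-[160,170])*2+[400,0])
for q in (1.355,): 
  t=np.r_[PV+.14*u(P0[2]+q),.044]; print((proj('top',t)-[170,150])*400/120,(proj('scene',t)-[160,170])*2+[400,0])
```

```text
[[ 58.08159939 224.26165221]] [[ 37.64514835 226.19579649]] [[531.17621529 169.26124344]] [[527.5101413  125.25820626]]
[[104.66666027 177.80640672]] [[523.08541906 166.70593632]]
```

The picture shows the shut fingers beside the strap end (scene half about (535,150)). The dark spot on the strap tip in the top half, about (85,165), is the gripper's shadow, since the TCP projects to (58,224), off the strap. The lever is still up.

>>> send_rows(motion="1 0.3 0 2 0; 1 0.5 0 4 0; 1 0.5 0 5.8 0; 1 0.5 0 5.8 0; 1 0.5 0 5.8 0")

```text
clock: 3.6
eef_pos: [0.5358, 0.1517, 0.0334]
tool_rot: [0.906, 0.423, 0.001, 0.0]
ft_force: [-0.0, 0.7, 0.2]
grip_width: 0.0002
grasp_force: 0.0
```

```bash
cat > plan.py <<'E'
from h import *
import sys
# plan sweep rows: args = list of target q; psi ramps -40 -> -82 deg
o=bot.get_obs(); print(o['clock'],o['eef_pos'],o['ft_force'],o['joint_pos'])
for q in map(float,sys.argv[1:]):
    psi=np.radians(np.interp(q,[0,1.355],[-84,-40])); a,b,_=rel(contact(q,psi=psi),psi); print(q,a,b)
E
python3 plan.py 1.355 1.28 1.2 1.1 1.0 .9
```

```text
3.6 [0.5358398  0.15169467 0.03337373] [-0.03288558  0.65531256  0.19726843] [ 2.75882228e-01  5.10424203e-01 -1.47020820e-01  9.10403464e-01
 -7.23100185e-06  2.54413741e+00]
1.355 [-0.2  1.   0.6] 0.0
1.28 [0.1 2.1 0.6] 0.04
1.2 [0.4 3.3 0.6] 0.09
1.1 [0.6 4.8 0.6] 0.15
1.0 [0.6 6.3 0.6] 0.2
0.9 [0.6 7.7 0.7] 0.26
```

>>> send_rows(motion="1 -0.2 1.0 0.5 0; 1 0.1 2.1 0.5 0.04; 1 0.4 3.3 0.5 0.09; 1 0.6 4.8 0.5 0.15; 1 0.6 6.3 0.5 0.2")

```text
clock: 4.1
eef_pos: [0.588, 0.115, 0.0269]
tool_rot: [0.944, 0.329, 0.0, -0.0]
ft_force: [-1.1, 0.2, 0.9]
grip_width: -0.0
grasp_force: 0.5
```

```bash
python3 plan.py .9 .8 .7 .6 .5
python3 - <<'E'
from h import *
b=vision.camera('scene')[150:290,150:380]
cv2.imwrite('pics/s1.png',cv2.resize(b,(690,420),interpolation=cv2.INTER_CUBIC)[...,::-1])
E
```

```text
4.1 [0.58796549 0.11498384 0.02694702] [-1.09700541  0.16227867  0.86839362] [ 1.93068617e-01  5.89463611e-01 -2.43525240e-02  9.56214553e-01
  1.11004967e-04  2.66497585e+00]
0.9 [ 0.3  1.4 -0. ] 0.05
0.8 [ 0.4  2.8 -0. ] 0.11
0.7 [ 0.3  4.2 -0. ] 0.17
0.6 [ 0.1  5.6 -0. ] 0.22
0.5 [-0.3  7.  -0. ] 0.28
```

View pics/s1.png

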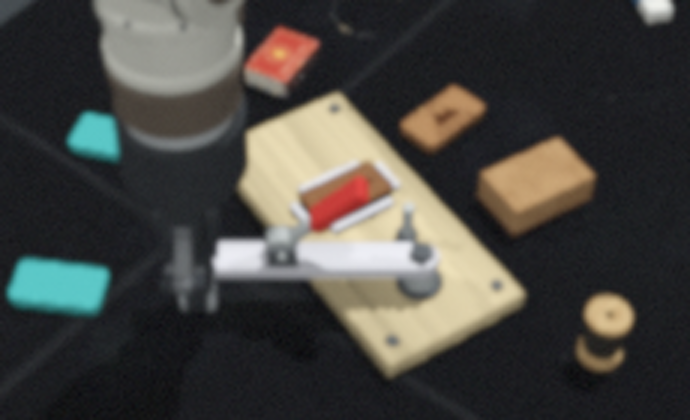

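The strap has swung partway with the fingers pushing its end (fingers at about (190,290)). The lever is still up at (340,205) and the loose things haven't moved.

>>> send_rows(motion="1 -0.1 1.4 0 0.05; 1 -0.1 2.8 0 0.11; 1 -0.2 4.2 0 0.17; 1 -0.4 5.6 0 0.22; 1 -0.8 7.0 0 0.28")

```text
clock: 4.65
eef_pos: [0.6244, 0.0552, 0.0264]
tool_rot: [0.981, 0.194, -0.0, -0.0]
ft_force: [-0.6, 0.7, 0.1]
grip_width: 0.0003
grasp_force: 0.6
```

```bash
sed -i 's/contact(q,psi/contact(q,s=.14,psi/' plan.py; python3 plan.py .5 .4 .3 .2 .15 .1 .05 0
```

```text
4.65 [0.62437425 0.05516707 0.02637902] [-0.63811463  0.68377344  0.12531493] [8.79994292e-02 6.38010048e-01 6.44009736e-02 9.97431303e-01
 2.63297149e-04 2.83949722e+00]
0.5 [ 0.1 -0.2 -0.1] 0.0
0.4 [ 0.   1.2 -0.1] 0.06
0.3 [-0.2  2.6 -0.1] 0.12
0.2 [-0.6  4.  -0.1] 0.17
0.15 [-0.8  4.6 -0.1] 0.2
0.1 [-1.1  5.3 -0.1] 0.23
0.05 [-1.4  5.9 -0.1] 0.26
0.0 [-1.7  6.6 -0.1] 0.29
```

>>> send_rows(motion="1 0 1.2 -0.1 0.06; 1 -0.2 2.6 -0.1 0.12; 1 -0.6 4.0 -0.1 0.17; 1 -0.8 4.6 -0.1 0.2; 1 -1.1 5.3 -0.1 0.23")

```text
clock: 5.15
eef_pos: [0.6342, 0.0021, 0.0273]
tool_rot: [0.997, 0.081, 0.0, -0.0]
ft_force: [-2.1, 1.7, 0.6]
grip_width: 0.0
grasp_force: 0.5
```

```bash
python3 plan.py .1 .05 0 -.03
```

```text
5.15 [0.63419443 0.0021415  0.02733589] [-2.14230131  1.72401836  0.57334823] [3.23293448e-03 6.49683244e-01 8.92706322e-02 1.01037910e+00
 3.00433177e-04 2.98355194e+00]
0.1 [ 0.1 -0.   0. ] -0.0
0.05 [-0.1  0.7  0. ] 0.03
0.0 [-0.3  1.4  0. ] 0.06
-0.03 [-0.4  1.8  0. ] 0.06
```

>>> send_rows(motion="1 -0.1 0.4 0 0.02; 1 -0.1 0.7 0 0.03; 1 -0.2 1.0 0 0.04; 1 -0.2 1.2 0 0.04; 1 -0.2 1.2 0 0.04")

```text
clock: 5.65
eef_pos: [0.6342, -0.0095, 0.0273]
tool_rot: [0.998, 0.062, 0.0, 0.0]
ft_force: [-0.8, -0.3, 0.1]
grip_width: -0.0
grasp_force: 0.1
```

>>> send_rows(motion="1 0 0.15 0 0; 1 0 0.3 0 0; 1 0 0.3 0 0")

```text
clock: 5.95
eef_pos: [0.6346, -0.0124, 0.0273]
tool_rot: [0.998, 0.062, 0.0, 0.0]
ft_force: [-0.6, 0.7, -0.6]
grip_width: 0.0001
grasp_force: 0.3
```

>>> send_rows(motion="1 0 0.15 0 0; 1 0 0.3 0 0; 1 0 0.3 0 0")

```text
clock: 6.25
eef_pos: [0.6348, -0.015, 0.0273]
tool_rot: [0.998, 0.062, -0.0, -0.0]
ft_force: [-0.1, 2.8, -0.8]
grip_width: -0.0
grasp_force: 1.0
```

>>> send_rows(motion="1 0 0.15 0 0; 1 0 0.3 0 0; 1 0 0.3 0 0")

```text
clock: 6.55
eef_pos: [0.6348, -0.0156, 0.0273]
tool_rot: [0.998, 0.063, -0.0, -0.003]
ft_force: [-1.3, 8.7, 0.2]
grip_width: -0.0002
grasp_force: 3.8
```

>>> send_rows(motion="1 0 -1 0 0; 1 0 -3 0 0; 1 0 -4 -3 0; 1 0 -4 -8 0; 1 0 -4 -12 0")

```text
clock: 7.05
eef_pos: [0.6306, 0.0214, 0.1492]
tool_rot: [0.998, 0.062, 0.0, 0.001]
ft_force: [1.5, -0.3, 0.4]
grip_width: 0.0004
grasp_force: 0.0
```

>>> send_rows(motion="1 0 -3 0 -0.14; 1 0 -6 0 -0.28; 1 0 -6 0 -0.42; 1 0 -6 0 -0.56; 1 0 -6 0 -0.7")

```text
clock: 7.55
eef_pos: [0.6232, 0.0809, 0.1475]
tool_rot: [0.915, 0.403, 0.0, 0.001]
ft_force: [0.5, -0.3, 0.3]
grip_width: 0.0001
grasp_force: 0.0
```

Run:
```python
from h import *
b=vision.camera('scene')[150:290,150:380];a=vision.camera('top')[140:280,190:300]
a=cv2.resize(a,(330,420),interpolation=cv2.INTER_CUBIC);b=cv2.resize(b,(460,280),interpolation=cv2.INTER_CUBIC)
c=np.zeros((420,790,3),np.uint8);c[:,:330]=a;c[:280,330:]=b
cv2.imwrite('pics/s2.png',c[...,::-1])
tip=np.r_[PV+.164*u(P0[2]),.044];T=lambda p:(proj('top',p)-[190,140])*3
print(T(tip),T(np.r_[PV,.044]))
for th in (.96,.76,0): print(th,T(np.r_[PV+(.09-.074*np.cos(th))*u(P0[2]),.056+.074*np.sin(th)]),(proj('scene',np.r_[PV+(.09-.074*np.cos(th))*u(P0[2]),.056+.074*np.sin(th)])-[150,150])*2+[330,0])
o=bot.get_obs();print(o['clock'],o['eef_pos'],o['joint_pos'])
```

```text
[[254.29147231  91.4341984 ]] [[182.34851288 285.98401019]]
0.96 [[200.59934382 231.07682589]] [[584.72645837  85.58148871]]
0.76 [[195.68165865 245.1659911 ]] [[591.0729578   99.73951457]]
0 [[188.80428031 267.67094554]] [[601.12346418 148.55824373]]
7.65 [0.62313561 0.08070589 0.14742921] [ 1.29478265e-01  5.38428581e-01  2.28173777e-01  1.25998190e+00
 -1.40671453e-03  2.44758833e+00]
```

View pics/s2.png

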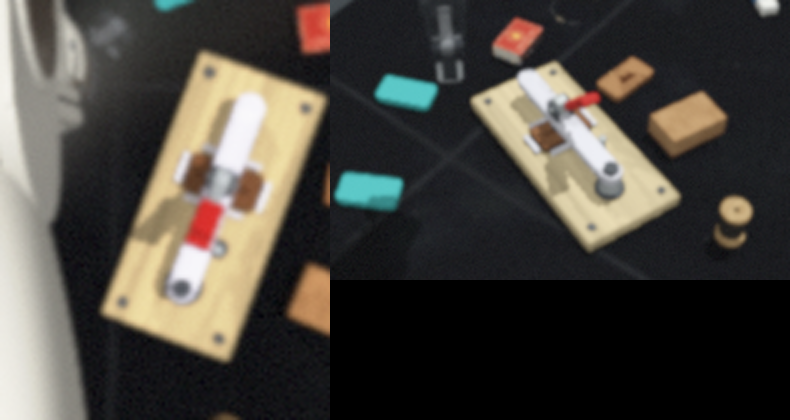

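The strap is home: its axis from (181,288) to (252,97) in the top half matches the prediction, and it rests against the pin at (218,247). The lever is up, with its end at about (598,98) in the scene half, roughly 0.77 rad above level. All the things are in place.

```bash
cat > lev.py <<'E'
from h import *
import sys
o=bot.get_obs(); print(o['clock'],o['eef_pos'],o['ft_force'])
psi=P0[2]
for a in sys.argv[1:]:
    th,up=map(float,a.split(',')); r=.062
    s=.09-r*np.cos(th)+.005*np.sin(th)+.0145; z=.056+r*np.sin(th)+.005*np.cos(th)+up
    t=np.r_[PV+s*u(P0[2]),z]; print(a,t.round(3),*rel(t,psi)[:2])
E
python3 lev.py 0.77,0.035 0.77,.01
```

```text
7.65 [0.62313561 0.08070589 0.14742921] [ 0.20360146 -0.03020837  0.4138277 ]
0.77,0.035 [ 0.552 -0.015  0.138] [-11.9   1.3   1. ] -0.42
0.77,.01 [ 0.552 -0.015  0.113] [-11.9   1.3   3.5] -0.42
```

>>> send_rows(motion="1 -3 0.3 0 -0.14; 1 -6 0.7 0 -0.28; 1 -9 1.0 0 -0.42; 1 -11.9 1.3 0.5 -0.42; 1 -11.9 1.3 1 -0.42")

```text
clock: 8.15
eef_pos: [0.5496, -0.0181, 0.1375]
tool_rot: [0.815, 0.58, -0.001, 0.0]
ft_force: [0.6, 1.0, 0.0]
grip_width: 0.0003
grasp_force: 0.0
```

```bash
python3 lev.py 0.77,0.01 .77,0 .65,0 .5,0 .35,0
```

```text
8.15 [ 0.5496392  -0.0180826   0.13754444] [0.58529328 1.03491508 0.02252524]
0.77,0.01 [ 0.552 -0.015  0.113] [0.3 0.1 2.5] -0.01
.77,0 [ 0.552 -0.015  0.103] [0.3 0.1 3.5] -0.01
.65,0 [ 0.547 -0.014  0.098] [ 0.3 -0.4  4. ] -0.01
.5,0 [ 0.541 -0.012  0.09 ] [ 0.3 -1.   4.7] -0.01
.35,0 [ 0.537 -0.01   0.082] [ 0.3 -1.4  5.6] -0.01
```

>>> send_rows(motion="1 0.2 0.1 1.3 0; 1 0.2 0.1 2.5 0; 1 0.2 0.1 3.5 0; 1 0.2 -0.4 4.0 0; 1 0.2 -1.0 4.7 0")

```text
clock: 8.65
eef_pos: [0.5435, -0.0097, 0.0898]
tool_rot: [0.813, 0.583, 0.0, 0.001]
ft_force: [1.1, -1.3, 0.9]
grip_width: -0.0002
grasp_force: 0.9
```

```bash
python3 lev.py .5,0 .35,0 .2,0 .1,0 0,0 0,-.002
python3 - <<'E'
from h import *
b=vision.camera('scene')[170:270,190:340]
cv2.imwrite('pics/s3.png',cv2.resize(b,(600,400),interpolation=cv2.INTER_CUBIC)[...,::-1])
E
```

```text
8.65 [ 0.54348626 -0.00967828  0.08982054] [ 1.05780601 -1.25279816  0.90725598]
.5,0 [ 0.541 -0.012  0.09 ] [-0.3 -0.1 -0. ] -0.0
.35,0 [ 0.537 -0.01   0.082] [-0.3 -0.6  0.8] -0.0
.2,0 [ 0.534 -0.009  0.073] [-0.3 -0.9  1.7] -0.0
.1,0 [ 0.533 -0.009  0.067] [-0.3 -1.1  2.3] -0.0
0,0 [ 0.532 -0.009  0.061] [-0.3 -1.1  2.9] -0.0
0,-.002 [ 0.532 -0.009  0.059] [-0.3 -1.1  3.1] -0.0
```

View pics/s3.png

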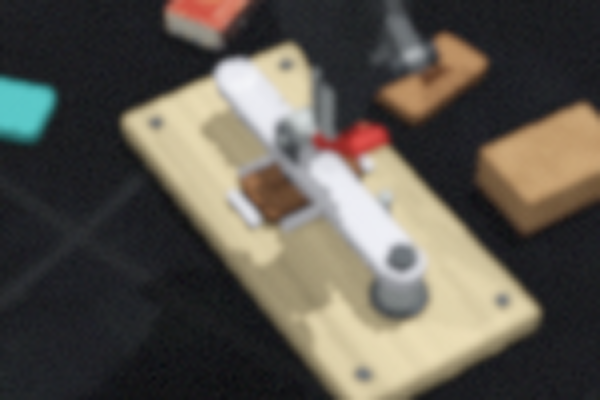

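Run:
```python
from h import *
o=bot.get_obs(); e=np.array(o['eef_pos']); f=lambda p:((proj('scene',p)-[190,170])*4).round().tolist()
print('tcp',f(e),f(e+[0,0,.05]))
for th in (.9,.77,.6,.5,.35): print(th,'end',f(np.r_[PV+(.09-.074*np.cos(th))*u(P0[2]),.056+.074*np.sin(th)]),'28',f(np.r_[PV+(.09-.028*np.cos(th))*u(P0[2]),.056+.028*np.sin(th)]))
print(o['ft_force'])
```

```text
tcp [[339.0, 128.0]] [[341.0, 55.0]]
0.9 end [[354.0, 100.0]] 28 [[319.0, 116.0]]
0.77 end [[362.0, 118.0]] 28 [[322.0, 123.0]]
0.6 end [[370.0, 142.0]] 28 [[325.0, 132.0]]
0.5 end [[374.0, 156.0]] 28 [[327.0, 137.0]]
0.35 end [[379.0, 176.0]] 28 [[328.0, 144.0]]
[-0.04793935 -0.66754507 -1.20302664]
```

The fingertip is on the red grip, around (335,130). The lever end at about (380,138) shows it has started down. The strap is still home and the patch is in its nest.

>>> send_rows(motion="1 -0.1 -0.3 0.4 0; 1 -0.3 -0.6 0.8 0; 1 -0.3 -0.8 1.2 0; 1 -0.3 -0.9 1.7 0; 1 -0.3 -1.0 2.0 0")

```text
clock: 9.2
eef_pos: [0.5319, -0.0096, 0.0699]
tool_rot: [0.813, 0.583, -0.0, -0.0]
ft_force: [0.6, 1.0, 1.1]
grip_width: 0.0
grasp_force: 1.0
```

>>> send_rows(motion="1 0 -0.1 0.3 0; 1 0 -0.1 0.6 0; 1 0 -0.1 0.9 0; 1 0 -0.1 0.9 0")

```text
clock: 9.6
eef_pos: [0.5308, -0.0094, 0.0611]
tool_rot: [0.813, 0.583, -0.001, -0.0]
ft_force: [-1.6, 0.7, 1.6]
grip_width: -0.0002
grasp_force: 0.8
```

>>> send_rows(motion="1 0 0 0.15 0; 1 0 0 0.3 0; 1 0 0 0.3 0")

```text
clock: 9.9
eef_pos: [0.531, -0.0094, 0.0605]
tool_rot: [0.813, 0.583, 0.0, 0.0]
ft_force: [-7.6, 0.9, 17.9]
grip_width: 0.0
grasp_force: 9.1
```

Firm end stop at z = 60.5 mm, which is the lever fully down. Now I'll lift clear.

>>> send_rows(motion="1 0 0 -0.3 0; 1 0 0 -2 0; 1 0 0 -6 0; 1 0 0 -10 0; 1 0 0 -14 0")

```text
clock: 10.4
eef_pos: [0.5312, -0.0097, 0.1991]
tool_rot: [0.813, 0.582, -0.001, -0.0]
ft_force: [0.7, 0.1, 0.3]
grip_width: 0.0001
grasp_force: 0.0
```

>>> send_rows(motion="1 -4 0 -1 0; 1 -8 0 -2 0; 1 -12 0 -2 0; 1 -15 0 -2 0; 1 -15 0 -2 0")

```text
clock: 10.9
eef_pos: [0.4821, -0.1548, 0.218]
tool_rot: [0.814, 0.58, -0.001, 0.0]
ft_force: [-0.2, 0.4, -0.2]
grip_width: -0.0
grasp_force: 0.0
```

Run:
```python
from h import *
b=vision.camera('scene')[150:290,150:380];a=vision.camera('top')[140:280,190:300]
a=cv2.resize(a,(330,420),interpolation=cv2.INTER_CUBIC);b=cv2.resize(b,(460,280),interpolation=cv2.INTER_CUBIC)
c=np.zeros((420,790,3),np.uint8);c[:,:330]=a;c[:280,330:]=b
cv2.imwrite('pics/s4.png',c[...,::-1])
o=bot.get_obs();print(o['clock'],o['eef_pos'],o['ft_force'],o['joint_vel'])
```

```text
11.0 [ 0.48307699 -0.15209196  0.2179348 ] [-0.08288741  0.51231143  1.11450034] [ 0.03468642  0.00129823  0.00322632  0.00229843  0.00265127 -0.00225523]
```

View pics/s4.png

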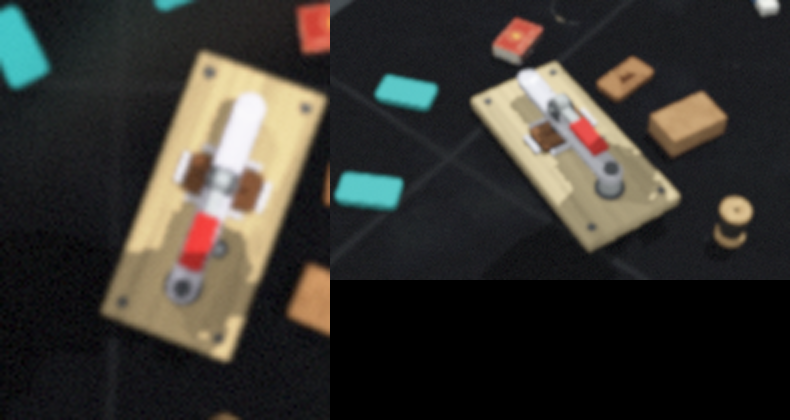

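The strap is still home. The lever lies level along it, with its end at about (603,150) against a predicted (601,149). The patch is in its nest, the loose things haven't moved, and the arm is clear.

```bash
python3 -c "
from workcell import workorder
print(workorder.job_done())"
```

```text
the job is handed in; nothing more can be done
None
```

I swung the strap home against its stop, pushed the red lever fully down to clamp the patch, moved the arm clear and handed the job in at about 11 s; no verdict came back.

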